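Swing a limestone strip home in the carving jig and wedge it

ROBOT

A 7-joint arm with a two-finger parallel gripper is mounted at the origin on the work surface. World frame = base frame: x ahead of the robot, y to its left, z up, the work surface at z = 0. Lengths are in m, angles in rad, forces in N, time in s.
With the tool pointing down it reaches from about 0.4 to 0.85 m from the base axis. Payload 4.5 kg.
Tool frame: the origin (TCP) lies midway between the tips of the shut fingers; the grasp point (between the pads) lies 19 mm behind it (r.hold_point_z is the distance from the TCP to the grasp point, in m); z points along the fingers, y is the direction in which the jaws open and shut (so a half turn about z gives the same grasp; the last joint's range is limited). The gripper opens to 88 mm and grips with 3 to 60 N. Pads are 18 mm wide; open, the fingers measure 123 mm over their backs; the gripper's body (75 mm by 187 mm) begins 45 mm behind the grasp point.
Start: joints at [1.293, 0.689, -0.195, 1.565, 0.157, 0.902, -0.215], TCP at [0.192, -0.595, 0.239] pointing down, gripper open.
Joint ranges: [-3.01, 3.01], [-0.46, 2.08], [-1.47, 1.51], [0.13, 2.56], [-1, 4.14], [0.04, 2.09], [-2.66, 2.66]. Speed limits (rad/s): [2.57, 2.57, 3.14, 3.14, 3.14, 3.14, 3.14].

INTERFACE

Orientations are given as a unit quaternion [x, y, z, w].
In Python, from plant import r gives the robot as it stands. The module is installed in compiled form; this text tells all that it offers.
- The arm moves only by the tool move_arm, never from a script. Its arguments are lists of equal length, an entry for each row: "turn": the turn, a rotation vector about the tool's x, y, z in units of 2 pi rad (1.0 is 2 pi rad), a list of three; "dp": the shift along the tool's x, y, z in units of 2.5 cm (1.0 is 2.5 cm), a list of three; "jaw": the closure, from -1 (fully open) to 1 (shut), so that 0 is half open. In form: {"turn": [[wx, wy, wz], ...], "dp": [[x, y, z], ...], "jaw": [jaw, ...]}. A call has 1 to 10 rows; each row shifts and turns the commanded pose from where the row before left it, along the tool's axes as they then stand; what a row does not reach is not made up. A row lasts 1/12 s, in which the tool goes at most 41.7 mm and 7.16 degrees, less where a joint would pass 70% of its speed; a pose out of reach is approached as far as the arm can. A call with a number of a shift or a turn outside -1 to 1 is refused whole. A call with a gripper value outside its range is refused whole. The fingers move at their own pace and stop on an object; "newtons" is the grip in N (left out, the last holds). Time passes only in rows, so rows that do not move let the fingers close. It gives the time, the measured TCP pose, the force and the opening at its end, in the units of the state.
- r.get_state(): the state, without advancing time (a new reading comes with each control period).
- r.snapshot(name): name is "scene" or "top" or "wrist"; returns a dict with "frame" (420x560x3 uint8, blue, green, red), "mtx" (3x3 intrinsics, pixels), "k1" (the pictures are not rectified: a ray, as slopes to the right and down, at radius r is drawn at 1 + k1 r^2 times it, then the intrinsics apply), "origin" and "orientation" of the camera in the world; the wrist camera has in their place "tool_from_camera" (4x4, takes a point from camera to tool coordinates, whose origin is the TCP and whose axes are the flange's). Camera axes: x right, y up, looking along -z (the intrinsics and any distortion apply to the point x, -y, -z); pixel columns grow to the right and rows downward; lengths in m; the calibration is good to about 2 mm. A picture is of the moment at which its call begins: read the wrist's pose just before it. There is no depth.
- r.finish_job(): hands the job in, once; it reports no verdict.
The state is a dict: "clock": time; "q": joint angles; "qd": joint speeds; "joint_torque": joint torques, N m; "tool_pos": TCP position; "eef_rot": TCP orientation; "contact_force": force on the tool from outside, world axes, zero at the start; "moment": the same for the moment, N m; "opening": opening from 0.0 (shut) to 1.0 (fully open).
Only numpy, scipy, OpenCV 4.12 (cv2) and the standard library are available. Lean on these libraries where they do the work, as an engineer would, in place of code of your own. Each camera call takes 0.05 s, during which the arm holds its last target.

TASK

Get the limestone strip ready for carving: with its heel staying at the heel pins of the jig board, push near its free end so that it swings flat against the wooden fence along its whole length, without lifting it off the board. Then put the aluminium wedge, lying flat and nose away from the robot, into the gap between the strip's free end and the steel post, with its flat side to the stone, and push its tail until it is tight and the strip sits firmly against the heel stop. Press firmly but never hard, as the stone chips, leave the strip flush and the wedge tight, and leave the other tools where they are.

Things in the scene. Friction and masses are not known exactly. Their poses are not given: they have to be found in the camera images.
- jig: plywood jig board fixed on the bench, 235 (x) x 330 (y) x 12 mm thick. Origin at bench level (underside), below the fence face and the middle of the home strip. In its axes the board covers x -145..+90, y -180..+150 mm, top at z=12 mm. -x looks to the robot. A strip fully home fills x -36..0, y -110..+110 mm
- fence (a point): foot of the fence face at the board's top, 12 mm straight above the jig's origin. The fence is a wooden rail standing 30 mm above the board; its face lies at x=0 looking to -x and runs from y=-107 to +115 mm
- fence_toe (a point): foot of the fence face at its toe end, in the jig at x=0, y=-107, z=12 mm; axes as the jig. Past it, at x=-18, y about -144 mm in the jig, stands the wedge post, a round steel pin 20 mm thick and 30 mm tall. It is bolted in a slot along y, anywhere from y=-148.5 to -138.5; where is not reported. So the gap to a fully home strip is 18 to 29 mm
- heel_stop (a point): axis of the heel stop, a round steel pin 12 mm thick and 30 mm tall, 15 mm above the board top; axes as the jig; in the jig at x=-9, y=+116 mm. The strip's heel end face finally rests on it
- keeper (a point): axis of the heel keeper, a round steel pin 16 mm thick and 30 mm tall, 15 mm above the board top; in the jig at x=-52, y=+104 mm. It keeps the heel from swinging back to the robot, with 8 mm of play to a home strip
- strip_mid (a point): centre of the loose limestone strip on the jig board, 220 long, 36 wide, 30 mm tall, 0.4 to 0.6 kg. Its y axis runs along it from free end (toe, -y) to heel (+y); its +x side goes against the fence. It starts with the toe swung 0.18 to 0.34 rad away from the fence towards the robot. It chips when pressed on the jig with over 40 N or by the wedge with over 20 N; a push of about 10 N seats it on the fence
- strip_toe (a point): centre of the strip's free end face (toe), half-way up; axes as the strip
- strip_heel (a point): centre of the strip's heel end face, half-way up; axes as the strip. At the start the heel lies 3 to 7 mm short of the heel stop
- wedge_tail (a point): centre, half-way up, of the parallel tail (the grip) of the loose 0.35 kg aluminium wedge, 30 mm tall, starting flat on the bench to the robot's right. Own +x points to the nose. Tail x -22.5..+22.5, y -15..+15 mm; then a 110 mm taper from 30 to 8 mm thick (1 in 5). The +y side is flat over the whole 155 mm; the -y side carries the taper
- wedge_nose (a point): middle of the wedge's blunt nose face, 8 mm wide, half-way up: 132.5 mm along +x and 11 mm along +y from the tail's centre. Driven along the jig's +x, flat side on the strip's end and taper on the post, it first shoves the strip to the heel stop, then jams (push rises steeply): tight at 20 N on its tail, too hard above 35 N; it stays jammed when left
- mallet: round carver's mallet lying on its side, dark wooden head 90 mm wide and 100 mm long, handle 150 mm; origin on the bench under the joint of head and handle; loose, leave alone
- chisel_flat: flat stone chisel, steel bar 12 mm thick, about 190 mm long; origin under its middle; loose, leave alone
- chisel_point: point chisel, steel bar 12 mm thick, about 180 mm long; origin under its middle; loose, leave alone
- packer: plain oblong wooden block 90 x 30 x 30 mm, the size of the wedge's tail but with no taper; origin under its middle; loose, leave alone
- offcut: rough limestone offcut about 90 x 50 x 35 mm; origin under its middle; loose, leave alone
- square: try square lying flat, steel blade 150 x 25 mm, wooden stock 100 mm; origin near the corner; loose, leave alone
- brush: straw dusting brush, about 190 mm long and 70 mm wide; origin on the bench under the ferrule; loose, leave alone
- strip: the limestone strip's own frame: origin at the lower corner of its heel end on the fence side; axes as strip_mid
- wedge: the wedge's own frame: origin on its underside below the tail's centre; axes as wedge_tail
Not all that is in view belongs to the job. Leave any orange or pink look-alike of the wedge alone.

How it is judged:
On the way, in this order (a step that is already met when the one before it is completed fails the run):
1. the strip lies flat against the fence along its whole length (x of each of strip_toe, strip_heel in the frame of jig above -0.0205 m and z of strip_mid in the frame of jig below 0.031 m and y of strip_mid in the frame of jig between -0.03 and 0.01 m), for 0.2 s.
2. the wedge lies in the gap between strip and post and is pushed tight (over 5 N on the stone), with the strip against the heel stop (all of step 1 and y of strip_heel in the frame of jig above 0.1075 m and x of wedge_nose in the frame of jig above -0.003 m and x of wedge_tail in the frame of jig below -0.03 m and z of each of wedge_nose, wedge_tail in the frame of jig below 0.031 m and y of wedge_nose in the frame of jig between -0.124 and -0.105 m and contact force between wedge and strip above 5 N), for 0.2 s.
At the end, for the whole second after the job is handed in: The strip lies on the board within 2.5 mm of the fence at both ends and within 2.5 mm of the heel stop; the wedge lies flat in the gap between free end and post, nose well in, flat side to the stone, pressing it with at least 1 N; both at rest (all of step 1 and y of strip_heel in the frame of jig above 0.1075 m and x of wedge_nose in the frame of jig above -0.003 m and x of wedge_tail in the frame of jig below -0.03 m and z of each of wedge_nose, wedge_tail in the frame of jig below 0.031 m and y of wedge_nose in the frame of jig between -0.124 and -0.105 m and contact force between wedge and strip above 1 N and linear speed of each of strip, wedge below 0.01 m/s); the robot touches nothing.
It fails at once if the stone is pressed on the jig with more than 40 N (contact force between strip and jig above 40 N).
It fails at once if the wedge is pressed on the stone with more than 20 N (contact force between wedge and strip above 20 N).
It fails at once if the strip is lifted off the board (z of strip_mid in the frame of jig above 0.042 m).
It fails at once if the strip's heel leaves the heel pins by more than 15 mm (y of strip_heel in the frame of jig below 0.095 m or x of strip_heel in the frame of jig below -0.035 m).
It fails at once if another tool is moved by more than 30 mm (distance of any of mallet, chisel_flat, chisel_point, packer, offcut, square, brush from where it was at the start of the episode above 0.03 m).
It also fails if it takes over 72 s, if anything falls off the work surface, if the arm or the gripper's body presses on something with over 40 N, if the wrist force passes 120 N, or if a joint passes its speed limit or range.

## Working session

There is one attempt and no reset: what is moved stays moved. The work goes in short steps, Python scripts to look and compute and a tool call to move; the robot and the scene stay as the last step left them, time stands still between calls to the robot, and variables do not carry over. Pictures are saved under pics/ and viewed, and the job is handed in when it is done.

Besides the shell and the picture viewer there is one more tool, called after "Request:" by a JSON object that holds its "api" and its "payload", one argument or row to a line. move_arm: Moves the arm, as the interface text tells. Shifts and turns lie within -1 to 1; 1 stands for 2.5 cm of shift or 2 pi rad of turn. Its arguments: {"type":"object","properties":{"turn":{"type":"array","items":{"type":"array","items":{"type":"number","minimum":-1,"maximum":1}}},"dp":{"type":"array","items":{"type":"array","items":{"type":"number","minimum":-1,"maximum":1}}},"jaw":{"type":"array","items":{"type":"number"}},"newtons":{"type":"number"}},"required":["turn","dp","jaw"]}

```bash
mkdir -p pics
cat > h.py <<'E'
from plant import r
import numpy as np, cv2
from scipy.spatial.transform import Rotation as R
def snap(n,fn):
    s=r.get_state(); p=r.snapshot(n); cv2.imwrite('pics/'+fn,p['frame']); 
    if 'origin' in p: o=np.array(p['origin']); M=R.from_quat(p['orientation']).as_matrix() if np.size(p['orientation'])==4 else np.array(p['orientation'])
    else:
        T=np.array(p['tool_from_camera']); Rt=R.from_quat(s['eef_rot']).as_matrix()
        o=Rt@T[:3,3]+np.array(s['tool_pos']); M=Rt@T[:3,:3]
    np.savez('pics/'+fn+'.npz',o=o,M=M,K=np.array(p['mtx']),k1=p['k1'])
    return p['frame']
def cam(fn):
    return np.load('pics/'+fn+'.npz')
def px2pt(fn,uv,z):
    c=cam(fn); K=c['K']; k=float(c['k1'])
    uv=np.atleast_2d(np.array(uv,float)).reshape(-1,1,2)
    n=cv2.undistortPoints(uv,K,np.array([k,0,0,0,0.]))[:,0]
    d=np.c_[n[:,0],-n[:,1],-np.ones(len(n))]@c['M'].T
    t=(z-c['o'][2])/d[:,2]
    return c['o']+d*t[:,None]
def pt2px(fn,P):
    c=cam(fn); q=(np.atleast_2d(P)-c['o'])@c['M']
    a=q[:,0]/-q[:,2]; b=-q[:,1]/-q[:,2]
    f=1+float(c['k1'])*(a*a+b*b); K=c['K']
    return np.c_[a*f*K[0,0]+K[0,2],b*f*K[1,1]+K[1,2]]
E
python3 - <<'E'
from h import *
for n in ['scene','top','wrist']: snap(n,n+'0.png')
for n in ['scene0','top0','wrist0']:
    c=cam(n+'.png'); print(n,c['o'],c['M'].round(3).tolist(),c['K'].tolist(),c['k1'])
print(r.get_state(), r.hold_point_z)
E
```

```text
scene0 [0.9705746  0.63185425 1.10213185] [[-0.845, -0.423, 0.327], [0.534, -0.663, 0.525], [-0.005, 0.618, 0.786]] [[389.8675335114433, 0.0, 281.0219395512592], [0.0, 389.8675335114433, 209.03304781372742], [0.0, 0.0, 1.0]] -0.039627373639692064
top0 [ 0.28310273 -0.05859729  1.37651672] [[0.021, 0.98, -0.196], [-1.0, 0.021, -0.003], [0.001, 0.196, 0.981]] [[538.5192086904307, 0.0, 283.0380406541397], [0.0, 538.5192086904307, 212.64945962985303], [0.0, 0.0, 1.0]] -0.005257330673565499
wrist0 [ 0.25769534 -0.57446046  0.38424951] [[0.307, 0.916, 0.258], [-0.952, 0.296, 0.082], [-0.001, -0.27, 0.963]] [[345.96449564141307, 0.0, 286.4230496275432], [0.0, 345.96449564141307, 206.10631548657807], [0.0, 0.0, 1.0]] -0.027066915033417696
{'clock': 0.15, 'q': array([ 1.29277885,  0.689767  , -0.1945323 ,  1.56608976,  0.15730375,
        0.90252055, -0.2150857 ]), 'qd': array([ 1.11892809e-03, -2.25436554e-03, -3.34164702e-04, -3.83301343e-03,
        2.56584569e-03, -2.26319125e-05, -4.31556813e-04]), 'joint_torque': array([-1.60510805e-03, -5.27857840e+01, -1.26851454e+00, -1.53585827e+01,
       -5.25053695e-02,  3.91583308e-03,  1.25012089e-04]), 'tool_pos': array([ 0.19156179, -0.5944142 ,  0.23811368]), 'eef_rot': array([ 9.87864079e-01,  1.55319270e-01, -1.61140110e-04, -6.78347445e-04]), 'contact_force': array([-0.30625852, -0.08920273, -0.36190562]), 'moment': array([-0.00817269, -0.02096505, -0.02664154]), 'opening': 0.997617886027269} 0.0187
```

View pics/scene0.png

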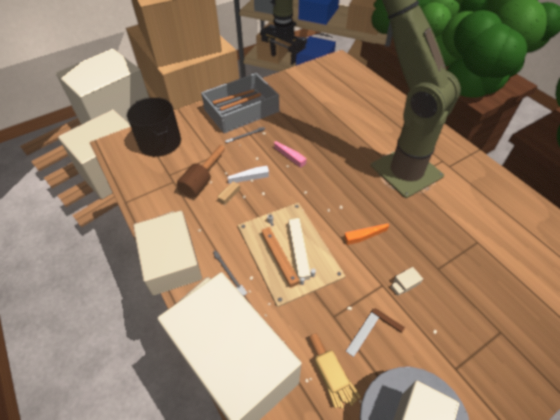

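View pics/top0.png

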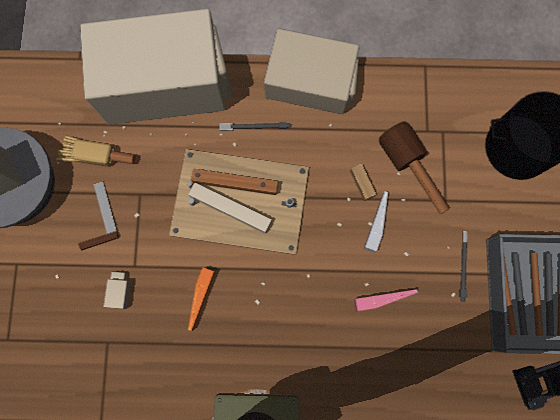

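View pics/wrist0.png

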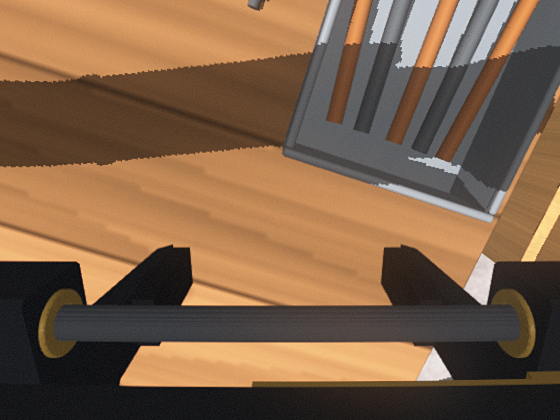

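The top view shows the jig board around (240,200), with the strip from (193,190) to (270,226), the fence at (235,181) and the post at (289,202). The aluminium wedge has its tail at (373,245) and its nose at (385,195), with the packer beside it at (362,181).

Run:
```python
from h import *
f=cv2.imread('pics/top0.png')
cv2.imwrite('pics/c1.png',cv2.resize(f[140:265,160:320],None,fx=5,fy=4.8,interpolation=cv2.INTER_CUBIC)[:600])
cv2.imwrite('pics/c2.png',cv2.resize(f[150:260,340:460],None,fx=5,fy=5,interpolation=cv2.INTER_CUBIC))
```

```text
(no output)
```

View pics/c1.png

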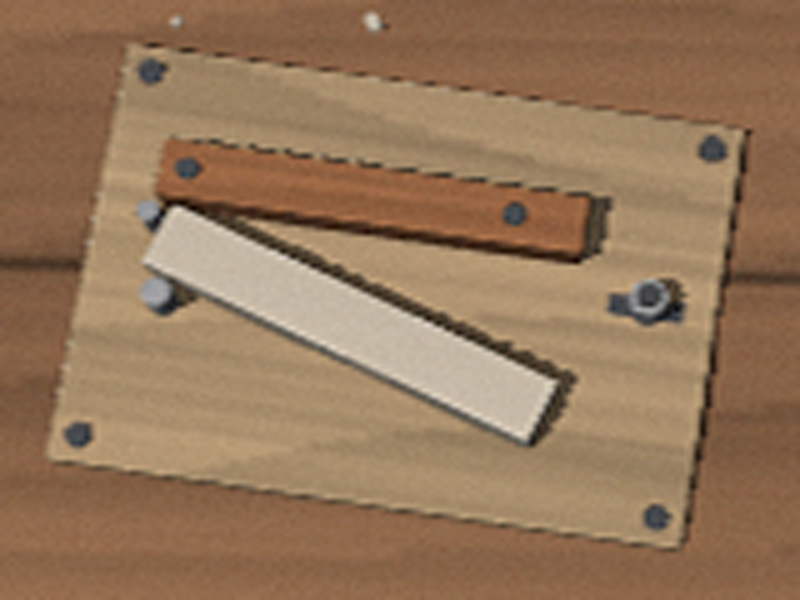

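View pics/c2.png

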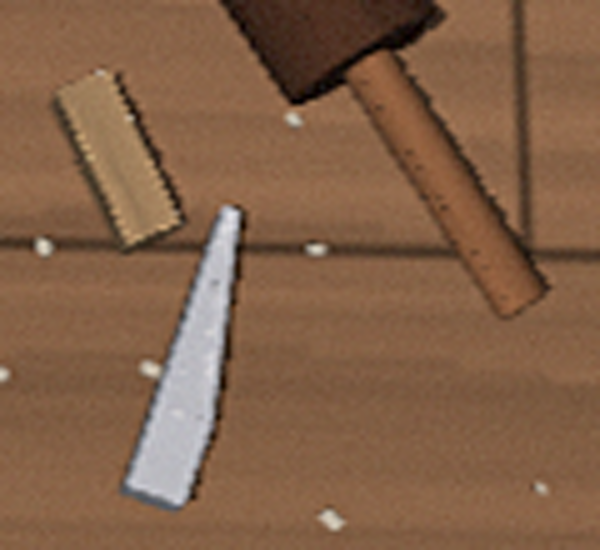

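```bash
cat > m1.py <<'E'
from h import *
def u1(p): p=np.array(p,float); return np.c_[(p[:,0]+.5)/5-.5+160,(p[:,1]+.5)/4.8-.5+140]
def u2(p): p=np.array(p,float); return (p+.5)/5-.5+[340,150]
B=px2pt('top0.png',u1([(130,44),(748,128),(682,546),(50,458)]),.012)[:,:2]
J=np.array([(90,150),(90,-180),(-145,-180),(-145,150)])/1000.
mj,mb=J.mean(0),B.mean(0)
a=J-mj;b=B-mb
th=np.arctan2((a[:,0]*b[:,1]-a[:,1]*b[:,0]).sum(),(a*b).sum())
c,s=np.cos(th),np.sin(th);Rj=np.array([[c,-s],[s,c]]); oj=mb-Rj@mj
print('jig',oj,th,'res mm',((a@Rj.T-b)*1000).round(1).tolist())
tj=lambda P:((P[:,:2]-oj)@Rj*1000).round(1)
print('fence',tj(px2pt('top0.png',u1([(158,194),(582,260)]),.042)))
S=px2pt('top0.png',u1([(175,205),(143,262),(527,440),(560,380)]),.042)
print('strip',tj(S).tolist(), 'len',np.linalg.norm(S[0]-S[3]),np.linalg.norm(S[0]-S[1]))
print('post',tj(px2pt('top0.png',u1([(649,296)]),.042)))
print('pins',tj(px2pt('top0.png',u1([(149,211),(156,288)]),.042)))
W=px2pt('top0.png',u2([(229,206),(242,207),(122,488),(182,507),(214,420)]),.030)
print('wedge',W[:,:2].round(4).tolist(), np.linalg.norm(W[0]-W[2]))
print('packer',px2pt('top0.png',u2([(55,100),(105,72),(185,222),(125,250)]),.030)[:,:2].round(3).tolist())
print('mallet near',px2pt('top0.png',u2([(512,315),(295,103)]),.03)[:,:2].round(3).tolist())
E
python3 m1.py
```

```text
jig [0.61515067 0.06940021] -0.12489091227717855 res mm [[1.1, -0.0], [1.0, 0.2], [-1.5, -1.5], [-0.6, 1.3]]
fence [[   0.   113.6]
 [  -4.1 -106.3]]
strip [[-4.7, 103.9], [-37.7, 114.5], [-103.7, -93.3], [-69.7, -104.9]] len 0.21875447418695285 0.0347071075769723
post [[ -18.5 -142.8]]
pins [[ -9.9 116.5]
 [-50.7 105.5]]
wedge [[0.6146, -0.3164], [0.6142, -0.3231], [0.4673, -0.2602], [0.4583, -0.2903], [0.503, -0.3071]] 0.15762781134063159
packer [[0.669, -0.227], [0.685, -0.253], [0.606, -0.294], [0.59, -0.263]]
mallet near [[0.56, -0.46], [0.67, -0.352]]
```

The calibration is consistent: board-corner residuals are about 1.5 mm, and the post is at jig y≈-143. I'll turn the tool into line with the jig, shut the jaws and go over to the pushing place.

Request:
{"api": "move_arm", "payload": {
  "turn": [
    [0, 0, 0.0174],
    [0, 0, 0.0174],
    [0, 0, 0.0174],
    [0, 0, 0.0174],
    [0, 0, 0],
    [0, 0, 0],
    [0, 0, 0],
    [0, 0, 0],
    [0, 0, 0],
    [0, 0, 0]
  ],
  "dp": [
    [0, 0, 0],
    [0, 0, 0],
    [0, 0, 0],
    [0, 0, 0],
    [0.314, -0.937, 0],
    [0.314, -0.937, 0],
    [0.314, -0.937, 0],
    [0.314, -0.937, 0],
    [0.314, -0.937, 0],
    [0.314, -0.937, 0]
  ],
  "jaw": [1, 1, 1, 1, 1, 1, 1, 1, 1, 1],
  "newtons": 20
}}

```text
clock: 0.98
tool_pos: [0.2563, -0.46, 0.2386]
eef_rot: [0.998, -0.063, -0.0, -0.0]
contact_force: [0.8, -0.4, -0.4]
opening: 0.267
```

Request:
{"api": "move_arm", "payload": {
  "turn": [
    [0, 0, 0],
    [0, 0, 0],
    [0, 0, 0],
    [0, 0, 0],
    [0, 0, 0],
    [0, 0, 0],
    [0, 0, 0],
    [0, 0, 0],
    [0, 0, 0],
    [0, 0, 0]
  ],
  "dp": [
    [0.314, -0.937, 0],
    [0.314, -0.937, 0],
    [0.314, -0.937, 0],
    [0.314, -0.937, 0],
    [0.314, -0.937, 0],
    [0.314, -0.937, 0],
    [0.314, -0.937, 0],
    [0.314, -0.937, 0],
    [0.314, -0.937, 0],
    [0.314, -0.937, 0]
  ],
  "jaw": [1, 1, 1, 1, 1, 1, 1, 1, 1, 1]
}}

```text
clock: 1.82
tool_pos: [0.3636, -0.2375, 0.2387]
eef_rot: [0.998, -0.063, -0.0, -0.0]
contact_force: [0.7, 0.2, -0.5]
opening: 0.009
```

Request:
{"api": "move_arm", "payload": {
  "turn": [
    [0, 0, 0],
    [0, 0, 0],
    [0, 0, 0],
    [0, 0, 0],
    [0, 0, 0],
    [0, 0, 0],
    [0, 0, 0],
    [0, 0, 0],
    [0, 0, 0],
    [0, 0, 0]
  ],
  "dp": [
    [0.314, -0.937, 0],
    [0.314, -0.937, 0],
    [0.314, -0.937, 0],
    [0.314, -0.937, 0],
    [0.314, -0.937, 0],
    [0.314, -0.937, 0],
    [0.314, -0.937, 0],
    [0.314, -0.937, 0],
    [0.314, -0.937, 0],
    [0.314, -0.937, 0]
  ],
  "jaw": [1, 1, 1, 1, 1, 1, 1, 1, 1, 1]
}}

```text
clock: 2.65
tool_pos: [0.4708, -0.0149, 0.2386]
eef_rot: [0.998, -0.063, -0.0, 0.0]
contact_force: [1.0, -0.3, 0.4]
opening: 0.009
```

```bash
cat >> h.py <<'E'
OJ=np.array([.61515,.06940]); TH=-.1249
RJ=np.array([[np.cos(TH),-np.sin(TH)],[np.sin(TH),np.cos(TH)]])
def jig(P): return (np.atleast_2d(P)[:,:2]-OJ)@RJ*1000
def st():
    s=r.get_state(); M=R.from_quat(s['eef_rot']).as_matrix()
    f=np.array(s['contact_force'])
    print('t',round(s['clock'],2),'jig mm',jig(s['tool_pos'])[0].round(1),'world',np.round(s['tool_pos'],4),'yaw',round(float(np.arctan2(M[1,0],M[0,0])),4),'z',M[:,2].round(3),'Fjig',(f[:2]@RJ).round(2),f[2].round(2),'open',round(s['opening'],3))
    return s,M
def to(p):
    s,M=st(); print('dp units',(M.T@(np.array(p)-s['tool_pos'])/.025).round(3))
def toj(x,y,z): to([*(OJ+RJ@np.array([x,y])/1000),z])
E
python3 - <<'E'
from h import *
snap('wrist','wrist1.png')
toj(-125,-80,.021)
E
```

```text
t 2.7 jig mm [-130.6  -95.6] world [ 0.4736 -0.0092  0.2387] yaw -0.1181 z [ 0.003  0.004 -1.   ] Fjig [1.84 3.66] -0.53 open 0.007
dp units [ 0.207 -0.584  8.712]
```

View pics/wrist1.png

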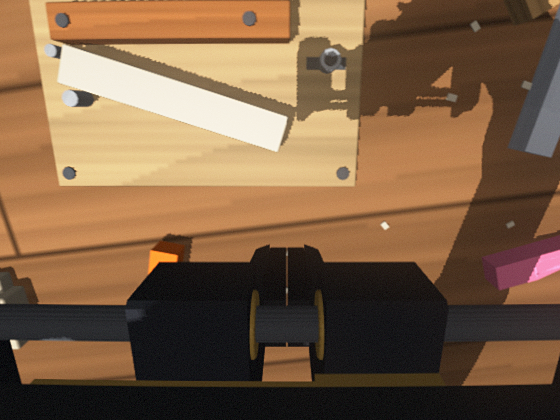

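The wrist view shows the board, with the strip toe around (283,135), the post at (331,62) and the heel pins at (50,50) and (72,98). The arm was still settling, so I'll approach and lower partway, then look again at rest.

Request:
{"api": "move_arm", "payload": {
  "turn": [
    [0, 0, 0],
    [0, 0, 0],
    [0, 0, 0],
    [0, 0, 0]
  ],
  "dp": [
    [0.05, -0.2, 0.7],
    [0.05, -0.1, 0.7],
    [0, 0, 0],
    [0, 0, 0]
  ],
  "jaw": [1, 1, 1, 1]
}}

```text
clock: 3.03
tool_pos: [0.4732, -0.0091, 0.2033]
eef_rot: [0.998, -0.063, -0.001, 0.0]
contact_force: [-0.0, -0.3, -0.3]
opening: 0.008
```

Run:
```python
from h import *
f=snap('wrist','wrist2.png')
toj(-125,-80,.021)
cv2.imwrite('pics/c3.png',cv2.resize(f[0:240,0:400],None,fx=2,fy=2,interpolation=cv2.INTER_CUBIC))
```

```text
t 3.08 jig mm [-130.5  -95.8] world [ 0.4737 -0.0094  0.2039] yaw -0.1259 z [-0.001 -0.    -1.   ] Fjig [-0.04  0.05] 0.43 open 0.005
dp units [ 0.223 -0.635  7.317]
```

View pics/c3.png

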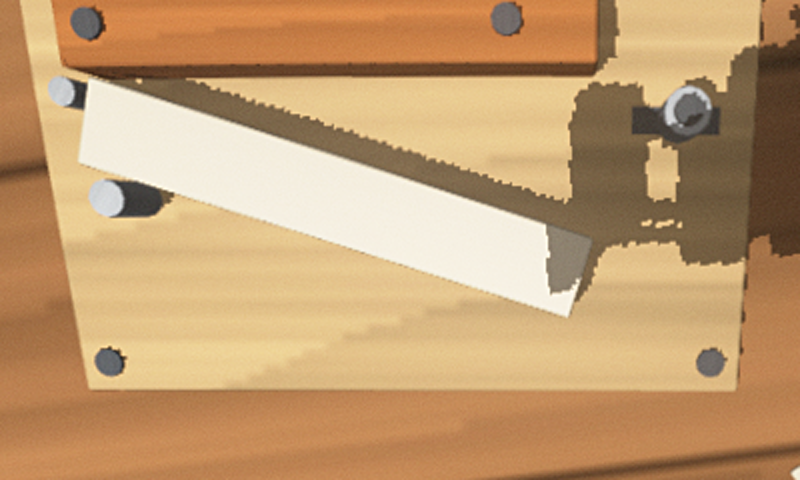

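Run:
```python
from h import *
g=lambda p,z:jig(px2pt('wrist2.png',(np.array(p)+.5)/2-.5,z)).round(1).tolist()
print('fence',g([(72,66),(597,71)],.042))
print('fencefoot',g([(597,76),(120,72)],.012))
print('post top',g([(688,110)],.042),'keeper,stop',g([(108,198),(64,91)],.042))
print('board',g([(90,388),(737,390)],.012))
print('strip',g([(92,78),(80,162),(567,317),(592,240)],.042))
```

```text
fence [[0.3, 109.5], [-3.4, -106.6]]
fencefoot [[0.1, -107.6], [3.4, 107.9]]
post top [[-18.2, -144.3]] keeper,stop [[-52.1, 103.2], [-9.2, 114.7]]
board [[-143.5, 148.6], [-144.8, -179.3]]
strip [[-4.4, 101.9], [-37.3, 112.9], [-103.9, -94.2], [-70.6, -105.1]]
```

Request:
{"api": "move_arm", "payload": {
  "turn": [
    [0, 0, 0],
    [0, 0, 0],
    [0, 0, 0],
    [0, 0, 0],
    [0, 0, 0],
    [0, 0, 0],
    [0, 0, 0],
    [0, 0, 0],
    [0, 0, 0],
    [0, 0, 0]
  ],
  "dp": [
    [0.2, -0.63, 0.5],
    [0, 0, 0.9],
    [0, 0, 0.9],
    [0, 0, 0.9],
    [0, 0, 0.9],
    [0, 0, 0.9],
    [0, 0, 0.9],
    [0, 0, 0.9],
    [0, 0, 0.5],
    [0, 0, 0]
  ],
  "jaw": [1, 1, 1, 1, 1, 1, 1, 1, 1, 1]
}}

```text
clock: 3.92
tool_pos: [0.4805, 0.0055, 0.0199]
eef_rot: [0.998, -0.063, -0.001, 0.0]
contact_force: [0.6, -0.2, -1.0]
opening: 0.004
```

Run:
```python
from h import *
snap('wrist','wrist3.png')
toj(-45,-80,.021)
```

```text
t 3.97 jig mm [-125.2  -80.1] world [0.4809 0.0055 0.0211] yaw -0.1262 z [-0.001 -0.    -1.   ] Fjig [0.33 0.24] 0.37 open 0.006
dp units [ 3.209 -0.01   0.   ]
```

View pics/wrist3.png

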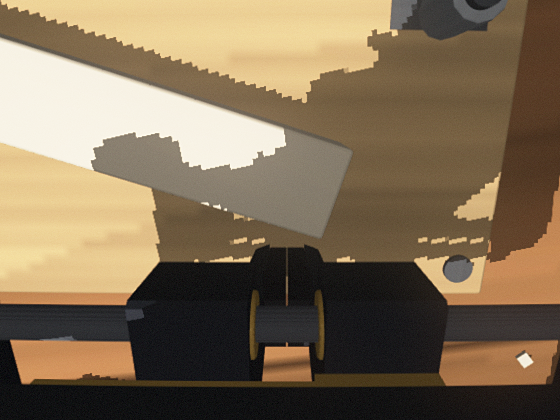

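The shut fingers stand behind the strip's toe corner (320,237). I'll push along +x in steps.

Request:
{"api": "move_arm", "payload": {
  "turn": [
    [0, 0, 0],
    [0, 0, 0],
    [0, 0, 0],
    [0, 0, 0],
    [0, 0, 0],
    [0, 0, 0],
    [0, 0, 0],
    [0, 0, 0],
    [0, 0, 0],
    [0, 0, 0]
  ],
  "dp": [
    [0.2, 0, 0],
    [0.2, 0, 0],
    [0.2, 0, 0],
    [0.2, 0, 0],
    [0.2, 0, 0],
    [0.2, 0, 0],
    [0.2, 0, 0],
    [0.2, 0, 0],
    [0.2, 0, 0],
    [0, 0, 0]
  ],
  "jaw": [1, 1, 1, 1, 1, 1, 1, 1, 1, 1]
}}

```text
clock: 4.8
tool_pos: [0.5272, 0.0002, 0.0212]
eef_rot: [0.998, -0.063, 0.001, -0.0]
contact_force: [0.4, -0.4, -0.5]
opening: -0.0
```

Run:
```python
from h import *
f=snap('top','top1.png')
cv2.imwrite('pics/c4.png',cv2.resize(f[140:265,160:320],None,fx=5,fy=4.8,interpolation=cv2.INTER_CUBIC)[:600])
toj(-45,-80,.021)
```

```text
t 4.85 jig mm [-79.1 -79.5] world [5.267e-01 4.000e-04 2.120e-02] yaw -0.1255 z [ 0.002  0.    -1.   ] Fjig [-0.02 -0.52] -1.18 open 0.007
dp units [1.365 0.02  0.012]
```

View pics/c4.png

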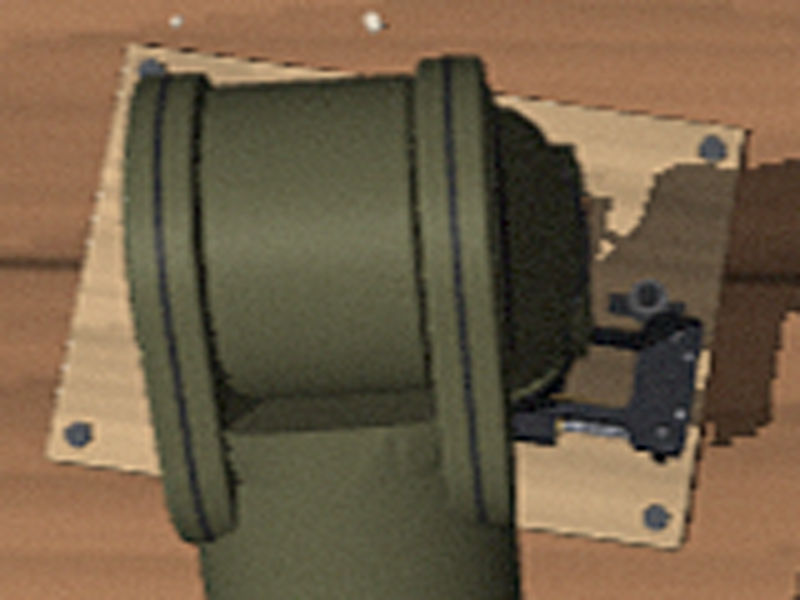

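The arm hides the strip in the top view, so I'll use the wrist camera and the force reading from here.

Request:
{"api": "move_arm", "payload": {
  "turn": [
    [0, 0, 0],
    [0, 0, 0],
    [0, 0, 0],
    [0, 0, 0],
    [0, 0, 0],
    [0, 0, 0],
    [0, 0, 0],
    [0, 0, 0]
  ],
  "dp": [
    [0.14, 0, 0],
    [0.14, 0, 0],
    [0.14, 0, 0],
    [0.14, 0, 0],
    [0.14, 0, 0],
    [0.14, 0, 0],
    [0.14, 0, 0],
    [0.14, 0, 0]
  ],
  "jaw": [1, 1, 1, 1, 1, 1, 1, 1]
}}

```text
clock: 5.52
tool_pos: [0.5536, -0.0033, 0.0212]
eef_rot: [0.998, -0.063, -0.0, 0.0]
contact_force: [-1.4, 0.0, 0.0]
opening: 0.009
```

Run:
```python
from h import *
f=snap('wrist','wrist4.png')
toj(-45,-80,.021)
```

```text
t 5.57 jig mm [-51.  -79.8] world [ 0.5546 -0.0034  0.0213] yaw -0.1256 z [ 0.002 -0.    -1.   ] Fjig [ 1.02 -0.71] 0.41 open 0.009
dp units [0.239 0.009 0.011]
```

View pics/wrist4.png

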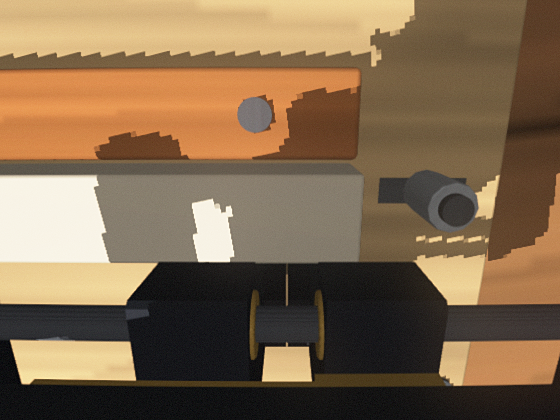

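The strip now lies almost parallel to the fence, with a small gap between rows 160 and 175. I'll press on in 1 mm steps.

Request:
{"api": "move_arm", "payload": {
  "turn": [
    [0, 0, 0],
    [0, 0, 0],
    [0, 0, 0],
    [0, 0, 0]
  ],
  "dp": [
    [0.05, 0, 0],
    [0.05, 0, 0],
    [0.05, 0, 0],
    [0, 0, 0]
  ],
  "jaw": [1, 1, 1, 1]
}}

```text
clock: 5.9
tool_pos: [0.5572, -0.0037, 0.0212]
eef_rot: [0.998, -0.063, 0.0, 0.0]
contact_force: [-0.7, -1.1, 0.0]
opening: 0.006
```

Request:
{"api": "move_arm", "payload": {
  "turn": [
    [0, 0, 0],
    [0, 0, 0],
    [0, 0, 0]
  ],
  "dp": [
    [0.04, 0, 0],
    [0.04, 0, 0],
    [0, 0, 0]
  ],
  "jaw": [1, 1, 1]
}}

```text
clock: 6.15
tool_pos: [0.5578, -0.0038, 0.0211]
eef_rot: [0.998, -0.063, -0.001, 0.0]
contact_force: [-4.7, 0.4, 3.2]
opening: 0.002
```

Run:
```python
from h import *
toj(-45,-80,.021)
```

```text
t 6.15 jig mm [-47.8 -79.8] world [ 0.5578 -0.0038  0.0211] yaw -0.1253 z [-0.003 -0.    -1.   ] Fjig [-4.76 -0.23] 3.18 open 0.002
dp units [0.113 0.007 0.006]
```

Request:
{"api": "move_arm", "payload": {
  "turn": [
    [0, 0, 0],
    [0, 0, 0]
  ],
  "dp": [
    [0.03, 0, 0],
    [0, 0, 0]
  ],
  "jaw": [1, 1]
}}

```text
clock: 6.32
tool_pos: [0.5577, -0.0038, 0.0211]
eef_rot: [0.998, -0.063, -0.002, 0.0]
contact_force: [-6.6, -0.4, 3.4]
opening: 0.007
```

Request:
{"api": "move_arm", "payload": {
  "turn": [
    [0, 0, 0],
    [0, 0, 0]
  ],
  "dp": [
    [0.03, 0, 0],
    [0, 0, 0]
  ],
  "jaw": [1, 1]
}}

```text
clock: 6.48
tool_pos: [0.5577, -0.0039, 0.021]
eef_rot: [0.998, -0.062, -0.003, 0.0]
contact_force: [-7.8, 0.1, 5.3]
opening: 0.006
```

Run:
```python
from h import *
toj(-45,-80,.021)
f=snap('wrist','wrist5.png')
st()
```

```text
t 6.48 jig mm [-47.8 -79.9] world [ 0.5577 -0.0039  0.021 ] yaw -0.125 z [-0.005  0.    -1.   ] Fjig [-7.7  -0.91] 5.29 open 0.006
dp units [0.114 0.006 0.   ]
t 6.53 jig mm [-47.8 -79.8] world [ 0.5577 -0.0038  0.021 ] yaw -0.1249 z [-0.005  0.    -1.   ] Fjig [-5.97 -0.69] 4.58 open 0.004
```

View pics/wrist5.png

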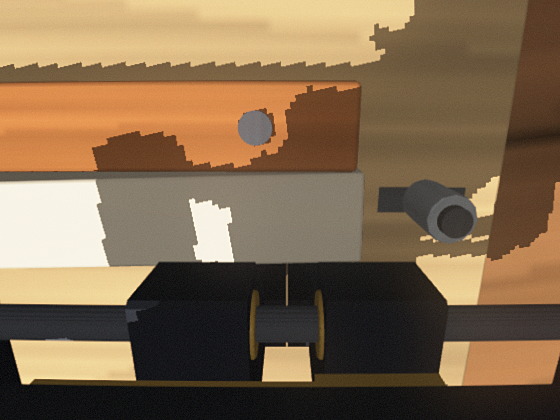

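The toe is flush (7–8 N), but a sliver of gap opens towards the heel at rows 171–180 on the left. I'll back off and press again on the heel half.

Request:
{"api": "move_arm", "payload": {
  "turn": [
    [0, 0, 0],
    [0, 0, 0],
    [0, 0, 0],
    [0, 0, 0],
    [0, 0, 0],
    [0, 0, 0],
    [0, 0, 0],
    [0, 0, 0]
  ],
  "dp": [
    [-0.5, 0, 0],
    [-0.2, 0, 0],
    [0, -0.8, 0],
    [0, -0.9, 0],
    [0, -0.9, 0],
    [0, -0.9, 0],
    [0, -0.9, 0],
    [0, 0, 0]
  ],
  "jaw": [1, 1, 1, 1, 1, 1, 1, 1]
}}

```text
clock: 7.2
tool_pos: [0.5588, 0.115, 0.0214]
eef_rot: [0.998, -0.059, 0.002, -0.003]
contact_force: [0.1, 0.1, -0.4]
opening: 0.008
```

Run:
```python
from h import *
f=snap('wrist','wrist6.png')
toj(-48,40,.021)
```

```text
t 7.25 jig mm [-61.7  34.7] world [0.5583 0.1115 0.0214] yaw -0.1202 z [ 0.003  0.003 -1.   ] Fjig [-0.36 -0.43] -0.58 open 0.009
dp units [ 0.547 -0.209  0.017]
```

View pics/wrist6.png

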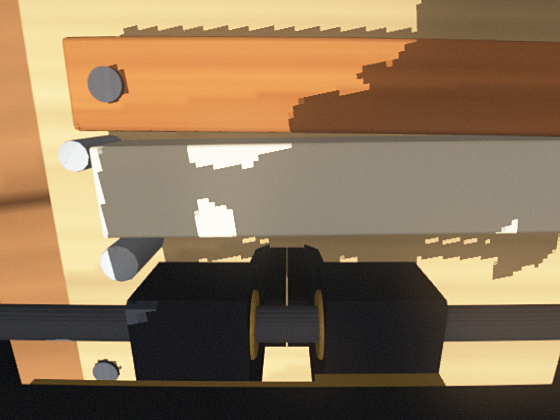

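The gap at the heel end is about 6 mm (rows 131–147). I'll press here to close it.

Request:
{"api": "move_arm", "payload": {
  "turn": [
    [0, 0, 0],
    [0, 0, 0],
    [0, 0, 0],
    [0, 0, 0],
    [0, 0, 0],
    [0, 0, 0],
    [0, 0, 0]
  ],
  "dp": [
    [0.1, 0, 0],
    [0.1, 0, 0],
    [0.1, 0, 0],
    [0.08, 0, 0],
    [0.06, 0, 0],
    [0.05, 0, 0],
    [0, 0, 0]
  ],
  "jaw": [1, 1, 1, 1, 1, 1, 1]
}}

```text
clock: 7.83
tool_pos: [0.5689, 0.1052, 0.0211]
eef_rot: [0.998, -0.063, -0.0, 0.0]
contact_force: [-0.3, -0.2, 0.2]
opening: 0.004
```

Request:
{"api": "move_arm", "payload": {
  "turn": [
    [0, 0, 0],
    [0, 0, 0],
    [0, 0, 0]
  ],
  "dp": [
    [0.05, 0, 0],
    [0.05, 0, 0],
    [0, 0, 0]
  ],
  "jaw": [1, 1, 1]
}}

```text
clock: 8.08
tool_pos: [0.5715, 0.1055, 0.0211]
eef_rot: [0.998, -0.063, -0.0, 0.0]
contact_force: [-1.1, -0.1, -0.5]
opening: 0.006
```

Run:
```python
from h import *
toj(-48,35,.021)
```

```text
t 8.08 jig mm [-47.9  30.3] world [0.5715 0.1055 0.0211] yaw -0.1253 z [-0.  0. -1.] Fjig [-1.13 -0.26] -0.53 open 0.006
dp units [-0.006 -0.186  0.005]
```

Request:
{"api": "move_arm", "payload": {
  "turn": [
    [0, 0, 0],
    [0, 0, 0],
    [0, 0, 0]
  ],
  "dp": [
    [0.04, 0, 0],
    [0.04, 0, 0],
    [0, 0, 0]
  ],
  "jaw": [1, 1, 1]
}}

```text
clock: 8.33
tool_pos: [0.5725, 0.1054, 0.0211]
eef_rot: [0.998, -0.063, -0.001, 0.0]
contact_force: [-3.2, 1.2, 1.8]
opening: 0.005
```

Request:
{"api": "move_arm", "payload": {
  "turn": [
    [0, 0, 0],
    [0, 0, 0]
  ],
  "dp": [
    [0.04, 0, 0],
    [0, 0, 0]
  ],
  "jaw": [1, 1]
}}

```text
clock: 8.5
tool_pos: [0.5726, 0.1054, 0.0211]
eef_rot: [0.998, -0.062, -0.002, 0.0]
contact_force: [-6.9, 1.2, 3.8]
opening: 0.007
```

Run:
```python
from h import *
snap('wrist','wrist7.png')
st()
```

```text
t 8.55 jig mm [-46.7  30.4] world [0.5726 0.1054 0.0211] yaw -0.125 z [-0.004  0.    -1.   ] Fjig [-5.58  0.62] 3.59 open 0.006
```

View pics/wrist7.png

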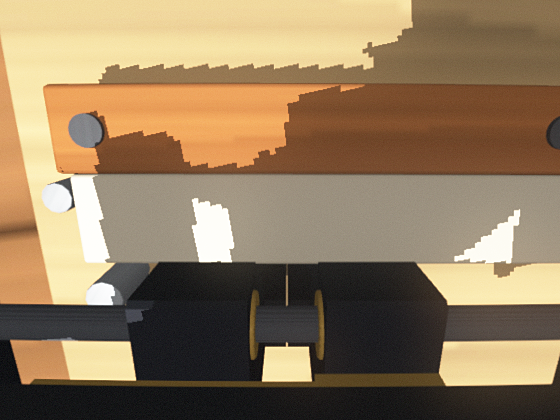

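The strip is flush along the fence now, with a single line at row 173. A last firm press to about 10 N, then I'll retreat, lift and view the whole.

Request:
{"api": "move_arm", "payload": {
  "turn": [
    [0, 0, 0],
    [0, 0, 0],
    [0, 0, 0]
  ],
  "dp": [
    [0.06, 0, 0],
    [0, 0, 0],
    [0, 0, 0]
  ],
  "jaw": [1, 1, 1]
}}

```text
clock: 8.8
tool_pos: [0.5726, 0.1054, 0.021]
eef_rot: [0.998, -0.062, -0.003, 0.0]
contact_force: [-8.3, 0.5, 4.8]
opening: 0.006
```

Request:
{"api": "move_arm", "payload": {
  "turn": [
    [0, 0, 0],
    [0, 0, 0],
    [0, 0, 0],
    [0, 0, 0],
    [0, 0, 0],
    [0, 0, 0],
    [0, 0, 0],
    [0, 0, 0],
    [0, 0, 0],
    [0, 0, 0]
  ],
  "dp": [
    [-0.4, 0, 0],
    [-0.8, 0, 0],
    [0, 0, -0.9],
    [0, 0, -0.9],
    [0, 0, -0.9],
    [0, 0, -0.9],
    [0, 0.8, -0.9],
    [0, 0.9, -0.9],
    [0, 0.9, -0.9],
    [0, 0, 0]
  ],
  "jaw": [1, 1, 1, 1, 1, 1, 1, -0.3, -0.3, -0.3]
}}

```text
clock: 9.63
tool_pos: [0.5413, 0.0379, 0.183]
eef_rot: [0.998, -0.067, 0.005, 0.001]
contact_force: [0.9, -1.8, -0.3]
opening: 0.204
```

Run:
```python
from h import *
snap('wrist','wrist8.png')
st()
```

```text
t 9.68 jig mm [-70.4 -37.7] world [0.5406 0.0408 0.1813] yaw -0.131 z [ 0.007 -0.001 -1.   ] Fjig [-0.04  0.4 ] 0.29 open 0.254
```

View pics/wrist8.png

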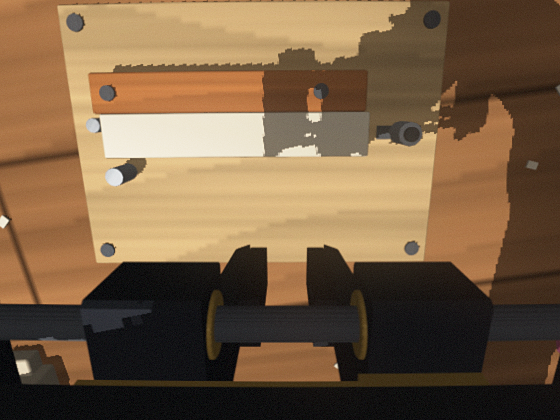

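The strip is flush along the whole fence. The toe edge is at column 368 and the post at (411,133). Now to the wedge.

Request:
{"api": "move_arm", "payload": {
  "turn": [
    [0, 0, 0.0186],
    [0, 0, 0.0186],
    [0, 0, 0],
    [0, 0, 0],
    [0, 0, 0],
    [0, 0, 0],
    [0, 0, 0],
    [0, 0, 0],
    [0, 0, 0],
    [0, 0, 0]
  ],
  "dp": [
    [0, 0, 0],
    [0, 0, 0],
    [0.18, 0.93, 0],
    [0.18, 0.93, 0],
    [0.18, 0.93, 0],
    [0.18, 0.93, 0],
    [0.18, 0.93, 0],
    [0.18, 0.93, 0],
    [0.18, 0.93, 0],
    [0.18, 0.93, 0]
  ],
  "jaw": [-0.5, -0.5, -0.5, -0.5, -0.5, -0.5, -0.5, -0.5, -0.5, -0.5]
}}

```text
clock: 10.52
tool_pos: [0.5071, -0.1428, 0.178]
eef_rot: [0.984, -0.178, 0.0, -0.0]
contact_force: [0.4, 0.1, 0.2]
opening: 0.749
```

Request:
{"api": "move_arm", "payload": {
  "turn": [
    [0, 0, 0],
    [0, 0, 0],
    [0, 0, 0],
    [0, 0, 0],
    [0, 0, 0],
    [0, 0, 0],
    [0, 0, 0],
    [0, 0, 0]
  ],
  "dp": [
    [0.18, 0.93, 0],
    [0.18, 0.93, 0],
    [0.18, 0.93, 0],
    [0.18, 0.93, 0],
    [0.18, 0.93, 0],
    [0, 0.3, 0],
    [0, 0, 0],
    [0, 0, 0]
  ],
  "jaw": [-0.5, -0.5, -0.5, -0.5, -0.5, -0.5, -0.5, -0.5]
}}

```text
clock: 11.18
tool_pos: [0.4844, -0.265, 0.1782]
eef_rot: [0.984, -0.178, -0.0, -0.001]
contact_force: [0.6, 0.7, 0.6]
opening: 0.749
```

Run:
```python
from h import *
snap('wrist','wrist9.png')
f=snap('top','top2.png')
cv2.imwrite('pics/c5.png',cv2.resize(f[140:265,160:320],None,fx=5,fy=4.8,interpolation=cv2.INTER_CUBIC)[:600])
to([.484,-.283,.005])
```

```text
t 11.28 jig mm [ -87.7 -347. ] world [ 0.4849 -0.2639  0.1784] yaw -0.356 z [ 0.     0.002 -1.   ] Fjig [-0.44  0.77] 0.19 open 0.747
dp units [0.235 0.738 6.937]
```

View pics/wrist9.png

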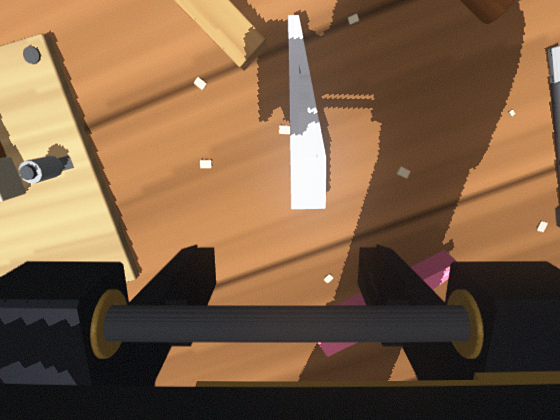

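View pics/c5.png

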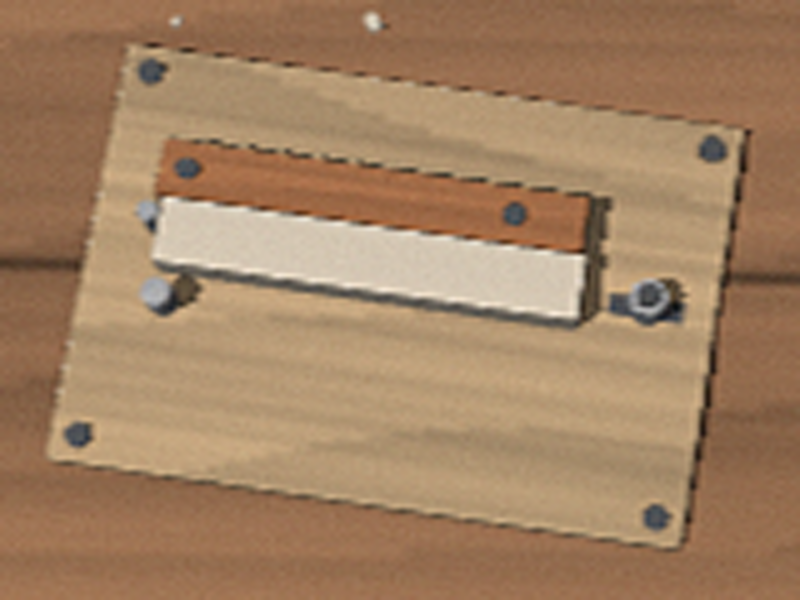

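The wrist view shows the wedge with its tail end at (291,208)–(327,209) and its nose at (289,15)–(299,15), clear of the pink look-alike. The top view shows the strip still flush.

Run:
```python
from h import *
W=px2pt('wrist9.png',[(291,208),(327,209),(327,160),(289,15),(299,15)],.03)[:,:2]; print(W.round(4).tolist())
d=W[3]-W[0]; a=np.arctan2(d[1],d[0]); print('yaw',a,'len',np.hypot(*d),'w',np.hypot(*(W[1]-W[0])))
ex=np.array([np.cos(a),np.sin(a)]);ey=np.array([-ex[1],ex[0]])
print('tail from left',W[0]+.0225*ex-.015*ey,'from right',W[1]+.0225*ex+.015*ey)
t=(W[0]+W[1])/2+.0225*ex; to([*t,.005])
u=lambda p:np.c_[(np.array(p)[:,0]+.5)/5-.5+160,(np.array(p)[:,1]+.5)/4.8-.5+140]
print(jig(px2pt('top2.png',u([(588,255),(580,318),(165,197),(154,260),(649,296)]),.042)).round(1))
f=cv2.imread('pics/wrist8.png')
print('w8 toe/post',jig(px2pt('wrist8.png',[(368,112),(369,155),(101,115),(106,157),(409,133),(119,176),(93,125)],.042)).round(1))
```

```text
[[0.469, -0.2646], [0.457, -0.2942], [0.4982, -0.3082], [0.6147, -0.3169], [0.612, -0.3241]]
yaw -0.3445498332268903 len 0.15475957434157067 w 0.031922417001150255
tail from left [ 0.48515896 -0.28636539] from right [ 0.48325739 -0.28769553]
t 11.28 jig mm [ -87.7 -347. ] world [ 0.4849 -0.2639  0.1784] yaw -0.356 z [ 0.     0.002 -1.   ] Fjig [-0.44  0.77] 0.19 open 0.747
dp units [0.299 0.886 6.936]
[[  -0.9 -108.9]
 [ -35.3 -110. ]
 [  -1.1  109.8]
 [ -35.8  109.2]
 [ -18.5 -142.8]]
w8 toe/post [[  -1.  -108.4]
 [ -35.6 -111. ]
 [  -1.1  107.8]
 [ -35.1  108.4]
 [ -17.8 -143. ]
 [ -51.3   99.5]
 [  -8.9  115.6]]
```

Request:
{"api": "move_arm", "payload": {
  "turn": [
    [0, 0, 0],
    [0, 0, 0],
    [0, 0, 0],
    [0, 0, 0],
    [0, 0, 0],
    [0, 0, 0],
    [0, 0, 0],
    [0, 0, 0],
    [0, 0, 0],
    [0, 0, 0]
  ],
  "dp": [
    [0.27, 0.85, 0],
    [0, 0, 0.9],
    [0, 0, 0.9],
    [0, 0, 0.9],
    [0, 0, 0.9],
    [0, 0, 0.9],
    [0, 0, 0.9],
    [0, 0, 0.9],
    [0, 0, 0.6],
    [0, 0, 0]
  ],
  "jaw": [-0.5, -0.5, -0.5, -0.5, -0.5, -0.5, -0.5, -0.5, -0.5, -0.5]
}}

```text
clock: 12.12
tool_pos: [0.4821, -0.2855, 0.0035]
eef_rot: [0.984, -0.177, -0.002, -0.001]
contact_force: [0.0, 0.5, -0.3]
opening: 0.751
```

Run:
```python
from h import *
snap('wrist','wrist10.png')
to([.4845,-.286,.005])
```

```text
t 12.17 jig mm [ -87.1 -369.4] world [ 0.4827 -0.2863  0.005 ] yaw -0.3567 z [-0.002  0.002 -1.   ] Fjig [-0.56  0.36] 0.98 open 0.749
dp units [ 0.062 -0.036  0.001]
```

View pics/wrist10.png

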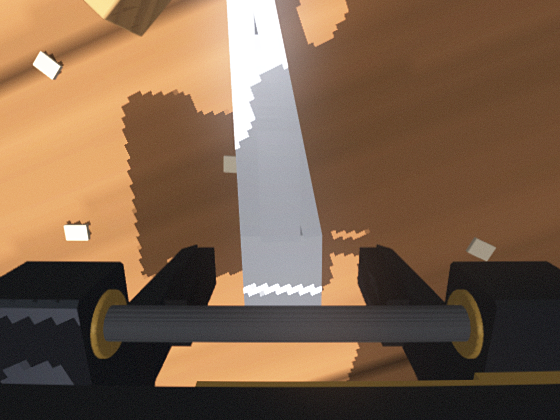

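The tail sits centred between the fingers. Closing and lifting.

Request:
{"api": "move_arm", "payload": {
  "turn": [
    [0, 0, 0],
    [0, 0, 0],
    [0, 0, 0],
    [0, 0, 0],
    [0, 0, 0],
    [0, 0, 0],
    [0, 0, 0]
  ],
  "dp": [
    [0, 0, 0],
    [0, 0, 0],
    [0, 0, 0],
    [0, 0, 0],
    [0, 0, 0],
    [0, 0, 0],
    [0, 0, 0]
  ],
  "jaw": [1, 1, 1, 1, 1, 1, 1],
  "newtons": 25
}}

```text
clock: 12.75
tool_pos: [0.4833, -0.2884, 0.0068]
eef_rot: [0.984, -0.179, 0.0, -0.0]
contact_force: [-0.6, 2.2, 5.5]
opening: 0.339
```

Request:
{"api": "move_arm", "payload": {
  "turn": [
    [0, 0, 0],
    [0, 0, 0],
    [0, 0, 0],
    [0, 0, 0],
    [0, 0, 0],
    [0, 0, 0]
  ],
  "dp": [
    [0, 0, -0.3],
    [0, 0, -0.6],
    [0, 0, -0.8],
    [0, 0, -0.8],
    [0, 0, -0.5],
    [0, 0, 0]
  ],
  "jaw": [1, 1, 1, 1, 1, 1]
}}

```text
clock: 13.25
tool_pos: [0.4835, -0.2898, 0.0835]
eef_rot: [0.984, -0.179, 0.002, 0.001]
contact_force: [0.0, 0.0, -2.9]
opening: 0.342
```

Run:
```python
from h import *
st()
snap('wrist','wrist11.png')
```

```text
t 13.25 jig mm [ -85.9 -372.8] world [ 0.4835 -0.2898  0.0835] yaw -0.36 z [ 0.003 -0.002 -1.   ] Fjig [0.01 0.02] -2.92 open 0.342
```

View pics/wrist11.png

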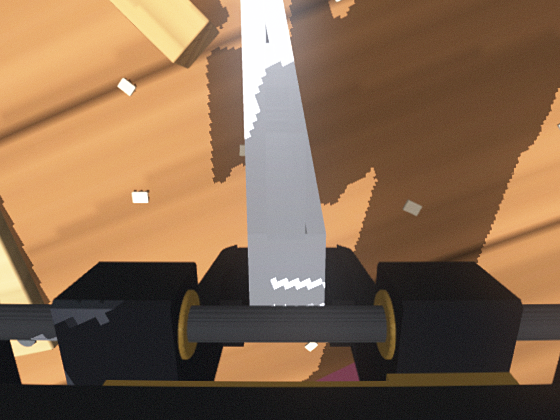

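The wedge is held (30.1 mm opening), aligned with the tool, with the tail centre at the TCP. I'll turn to the jig's heading and carry it to above the gap.

Request:
{"api": "move_arm", "payload": {
  "turn": [
    [0, 0, -0.0187],
    [0, 0, -0.0187],
    [0, 0, 0],
    [0, 0, 0],
    [0, 0, 0],
    [0, 0, 0],
    [0, 0, 0],
    [0, 0, 0],
    [0, 0, 0],
    [0, 0, 0]
  ],
  "dp": [
    [0, 0, 0],
    [0, 0, 0],
    [-0.15, -0.8, 0],
    [-0.15, -0.8, 0],
    [-0.15, -0.8, 0],
    [-0.15, -0.8, 0],
    [-0.15, -0.8, 0],
    [-0.15, -0.8, 0],
    [-0.15, -0.8, 0],
    [-0.15, -0.8, 0]
  ],
  "jaw": [1, 1, 1, 1, 1, 1, 1, 1, 1, 1]
}}

```text
clock: 14.13
tool_pos: [0.4717, -0.1253, 0.0801]
eef_rot: [0.998, -0.062, -0.001, -0.0]
contact_force: [0.2, 0.1, -4.7]
opening: 0.337
```

Request:
{"api": "move_arm", "payload": {
  "turn": [
    [0, 0, 0],
    [0, 0, 0],
    [0, 0, 0],
    [0, 0, 0],
    [0, 0, 0],
    [0, 0, 0],
    [0, 0, 0],
    [0, 0, 0]
  ],
  "dp": [
    [-0.15, -0.8, 0],
    [-0.15, -0.8, 0],
    [-0.15, -0.8, 0],
    [-0.15, -0.6, 0],
    [0, -0.3, 0],
    [0, 0, 0],
    [0, 0, 0],
    [0, 0, 0]
  ],
  "jaw": [1, 1, 1, 1, 1, 1, 1, 1]
}}

```text
clock: 14.8
tool_pos: [0.4681, -0.0441, 0.081]
eef_rot: [0.998, -0.063, -0.0, 0.001]
contact_force: [-0.2, 0.1, -3.1]
opening: 0.338
```

Run:
```python
from h import *
snap('wrist','wrist12.png')
toj(-132,-129,.018)
```

```text
t 14.85 jig mm [-131.7 -131. ] world [ 0.4682 -0.0442  0.0811] yaw -0.1266 z [-0.    -0.001 -1.   ] Fjig [-0.08 -0.22] -3.39 open 0.335
dp units [-0.013 -0.083  2.523]
```

View pics/wrist12.png

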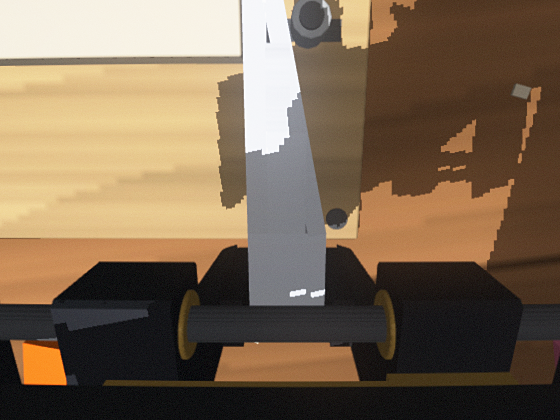

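Run:
```python
from h import *
g=lambda p,z:jig(px2pt('wrist12.png',p,z)).round(1).tolist()
print('flat',g([(247,230),(245,120),(243,5)],.1055))
print('taper',g([(326,232),(284,5)],.1055))
print('toe near corner',g([(242,56),(240,5)],.042),'post',g([(312,15)],.042))
```

```text
flat [[-105.5, -117.5], [-65.7, -118.0], [-30.1, -118.5]]
taper [[-106.3, -146.9], [-30.1, -131.4]]
toe near corner [[-36.4, -110.2], [-13.4, -110.0]] post [[-17.9, -144.7]]
```

The flat side is at jig y≈-118, the toe at -110 and the post face at about -134. I'll shift 3.5 mm towards the stone and lower.

Request:
{"api": "move_arm", "payload": {
  "turn": [
    [0, 0, 0],
    [0, 0, 0],
    [0, 0, 0],
    [0, 0, 0],
    [0, 0, 0],
    [0, 0, 0],
    [0, 0, 0],
    [0, 0, 0]
  ],
  "dp": [
    [0, -0.14, 0],
    [0, 0, 0.5],
    [0, 0, 0.6],
    [0, 0, 0.6],
    [0, 0, 0.4],
    [0, 0, 0.2],
    [0, 0, 0.1],
    [0, 0, 0]
  ],
  "jaw": [1, 1, 1, 1, 1, 1, 1, 1]
}}

```text
clock: 15.52
tool_pos: [0.4684, -0.0394, 0.0211]
eef_rot: [0.998, -0.062, -0.0, 0.0]
contact_force: [-0.4, -0.5, -2.4]
opening: 0.339
```

Run:
```python
from h import *
snap('wrist','wrist13.png')
toj(-132,-129,.018)
```

```text
t 15.57 jig mm [-131.7 -126.1] world [ 0.4687 -0.0393  0.0215] yaw -0.1248 z [ 0. -0. -1.] Fjig [-1.31 -1.21] -1.76 open 0.34
dp units [-0.01   0.116  0.14 ]
```

View pics/wrist13.png

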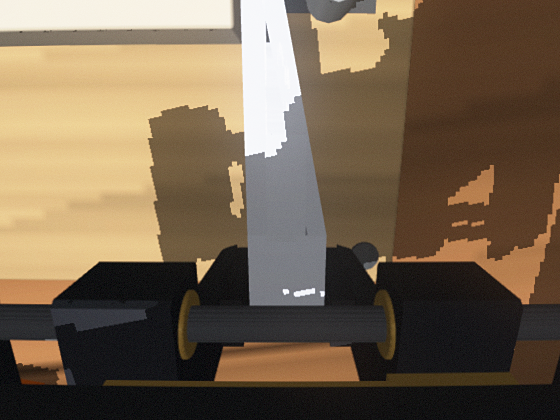

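Request:
{"api": "move_arm", "payload": {
  "turn": [
    [0, 0, 0],
    [0, 0, 0],
    [0, 0, 0]
  ],
  "dp": [
    [0, 0, 0.06],
    [0, 0, 0.05],
    [0, 0, 0]
  ],
  "jaw": [1, 1, 1]
}}

```text
clock: 15.82
tool_pos: [0.469, -0.0391, 0.0189]
eef_rot: [0.998, -0.062, 0.001, 0.0]
contact_force: [-1.0, -0.1, 0.9]
opening: 0.337
```

Request:
{"api": "move_arm", "payload": {
  "turn": [
    [0, 0, 0],
    [0, 0, 0]
  ],
  "dp": [
    [0, 0, 0.03],
    [0, 0, 0]
  ],
  "jaw": [1, 1]
}}

```text
clock: 15.98
tool_pos: [0.469, -0.0391, 0.0189]
eef_rot: [0.998, -0.062, 0.001, 0.0]
contact_force: [-2.6, 0.3, 9.8]
opening: 0.338
```

Run:
```python
from h import *
st()
```

```text
t 15.98 jig mm [-131.5 -125.9] world [ 0.469  -0.0391  0.0189] yaw -0.1243 z [ 0.002 -0.    -1.   ] Fjig [-2.57 -0.06] 9.78 open 0.338
```

The wedge is resting on the board (9.8 N down). I'll ease off and slide it 30 mm into the gap while holding it lightly.

Request:
{"api": "move_arm", "payload": {
  "turn": [
    [0, 0, 0],
    [0, 0, 0],
    [0, 0, 0],
    [0, 0, 0],
    [0, 0, 0],
    [0, 0, 0],
    [0, 0, 0],
    [0, 0, 0]
  ],
  "dp": [
    [0, 0, -0.03],
    [0.2, 0, 0],
    [0.2, 0, 0],
    [0.2, 0, 0],
    [0.2, 0, 0],
    [0.2, 0, 0],
    [0.2, 0, 0],
    [0, 0, 0]
  ],
  "jaw": [1, 1, 1, 1, 1, 1, 1, 1]
}}

```text
clock: 16.65
tool_pos: [0.4988, -0.0429, 0.0189]
eef_rot: [0.998, -0.062, -0.0, 0.0]
contact_force: [-1.8, -0.7, 5.3]
opening: 0.337
```

Run:
```python
from h import *
snap('wrist','wrist14.png')
st()
```

```text
t 16.7 jig mm [-101.4 -125.9] world [ 0.4989 -0.0429  0.0189] yaw -0.1242 z [ 0. -0. -1.] Fjig [-2.07 -0.66] 6.43 open 0.34
```

View pics/wrist14.png

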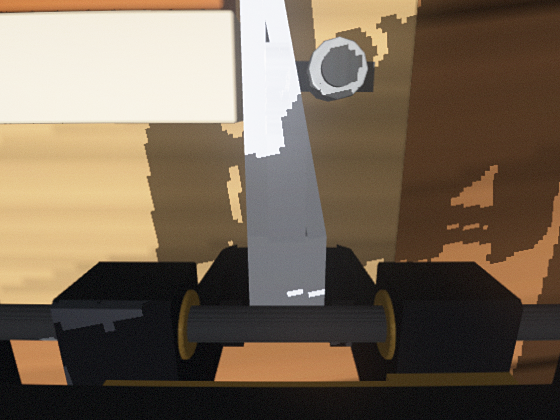

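Clear on both sides: strip edge at column 237, flat side at 243, taper at 298, post edge at 308. I'll release, back straight off, shut the fingers, and push the tail.

Request:
{"api": "move_arm", "payload": {
  "turn": [
    [0, 0, 0],
    [0, 0, 0],
    [0, 0, 0],
    [0, 0, 0],
    [0, 0, 0],
    [0, 0, 0],
    [0, 0, 0],
    [0, 0, 0],
    [0, 0, 0],
    [0, 0, 0]
  ],
  "dp": [
    [0, 0, -0.04],
    [0, 0, 0],
    [0, 0, 0],
    [-0.3, 0, 0],
    [-0.5, 0, 0],
    [-0.5, 0, 0],
    [-0.5, 0, 0],
    [-0.2, 0, 0],
    [0, 0, 0],
    [0, 0, 0]
  ],
  "jaw": [0.1, 0.1, 0.1, 0.1, 0.1, 0.1, 0.1, 0.1, 0.1, 0.1]
}}

```text
clock: 17.53
tool_pos: [0.4544, -0.0369, 0.0235]
eef_rot: [0.998, -0.062, -0.004, -0.0]
contact_force: [0.5, -0.6, 0.7]
opening: 0.446
```

Request:
{"api": "move_arm", "payload": {
  "turn": [
    [0, 0, 0],
    [0, 0, 0],
    [0, 0, 0],
    [0, 0, 0],
    [0, 0, 0],
    [0, 0, 0],
    [0, 0, 0],
    [0, 0, 0]
  ],
  "dp": [
    [0, 0, 0],
    [0, 0, 0],
    [0, 0, 0],
    [0, 0, 0],
    [0, 0, 0],
    [0, 0, 0],
    [0, 0, 0],
    [0, 0, 0]
  ],
  "jaw": [1, 1, 1, 1, 1, 1, 1, 1]
}}

```text
clock: 18.2
tool_pos: [0.4536, -0.037, 0.0233]
eef_rot: [0.998, -0.062, -0.004, -0.0]
contact_force: [-0.3, -0.3, 0.2]
opening: 0.002
```

Run:
```python
from h import *
snap('wrist','wrist15.png')
st()
```

```text
t 18.25 jig mm [-147.1 -125.6] world [ 0.4535 -0.0369  0.0233] yaw -0.1242 z [-0.009  0.001 -1.   ] Fjig [-0.99 -0.79] 0.26 open 0.001
```

View pics/wrist15.png

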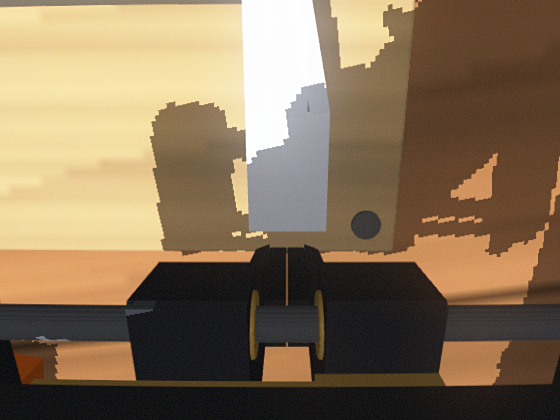

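The shut fingers are right behind the tail end (row 230), centred on it. Pushing.

Request:
{"api": "move_arm", "payload": {
  "turn": [
    [0, 0, 0],
    [0, 0, 0],
    [0, 0, 0],
    [0, 0, 0],
    [0, 0, 0],
    [0, 0, 0],
    [0, 0, 0],
    [0, 0, 0],
    [0, 0, 0]
  ],
  "dp": [
    [0.12, 0, 0.06],
    [0.12, 0, 0],
    [0.12, 0, 0],
    [0.12, 0, 0],
    [0.12, 0, 0],
    [0.1, 0, 0],
    [0.1, 0, 0],
    [0.1, 0, 0],
    [0, 0, 0]
  ],
  "jaw": [1, 1, 1, 1, 1, 1, 1, 1, 1]
}}

```text
clock: 19.0
tool_pos: [0.4765, -0.0398, 0.0216]
eef_rot: [0.998, -0.062, -0.004, -0.0]
contact_force: [-0.9, 0.2, 0.2]
opening: 0.005
```

Request:
{"api": "move_arm", "payload": {
  "turn": [
    [0, 0, 0],
    [0, 0, 0],
    [0, 0, 0],
    [0, 0, 0]
  ],
  "dp": [
    [0.08, 0, 0],
    [0.08, 0, 0],
    [0.08, 0, 0],
    [0, 0, 0]
  ],
  "jaw": [1, 1, 1, 1]
}}

```text
clock: 19.33
tool_pos: [0.4825, -0.0405, 0.0215]
eef_rot: [0.998, -0.062, -0.004, -0.0]
contact_force: [-1.2, -0.5, 0.3]
opening: 0.004
```

Run:
```python
from h import *
snap('wrist','wrist16.png')
st()
```

```text
t 19.38 jig mm [-117.9 -125.6] world [ 0.4825 -0.0405  0.0216] yaw -0.1243 z [-0.008  0.001 -1.   ] Fjig [-1.25  0.17] 1.0 open 0.01
```

View pics/wrist16.png

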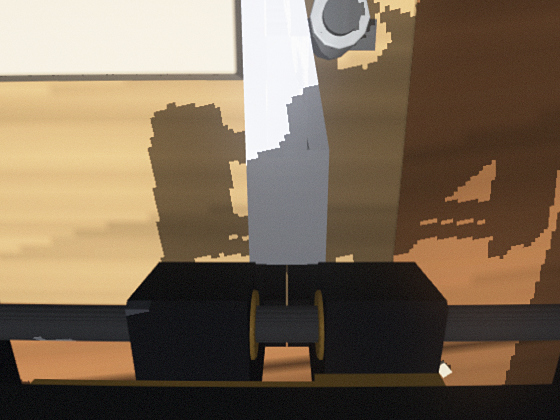

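The taper is almost touching the post (row 30, column 312). Smaller steps now, watching the force.

Request:
{"api": "move_arm", "payload": {
  "turn": [
    [0, 0, 0],
    [0, 0, 0],
    [0, 0, 0],
    [0, 0, 0]
  ],
  "dp": [
    [0.05, 0, 0],
    [0.05, 0, 0],
    [0.05, 0, 0],
    [0, 0, 0]
  ],
  "jaw": [1, 1, 1, 1]
}}

```text
clock: 19.72
tool_pos: [0.4859, -0.041, 0.0215]
eef_rot: [0.998, -0.062, -0.004, -0.0]
contact_force: [-2.2, -0.1, 0.4]
opening: 0.002
```

Request:
{"api": "move_arm", "payload": {
  "turn": [
    [0, 0, 0],
    [0, 0, 0],
    [0, 0, 0],
    [0, 0, 0]
  ],
  "dp": [
    [0.05, 0, 0],
    [0.05, 0, 0],
    [0.05, 0, 0],
    [0, 0, 0]
  ],
  "jaw": [1, 1, 1, 1]
}}

```text
clock: 20.05
tool_pos: [0.4895, -0.0413, 0.0215]
eef_rot: [0.998, -0.062, -0.004, -0.0]
contact_force: [-2.0, 0.3, 0.7]
opening: 0.007
```

Request:
{"api": "move_arm", "payload": {
  "turn": [
    [0, 0, 0],
    [0, 0, 0],
    [0, 0, 0]
  ],
  "dp": [
    [0.04, 0, 0],
    [0.04, 0, 0],
    [0, 0, 0]
  ],
  "jaw": [1, 1, 1]
}}

```text
clock: 20.3
tool_pos: [0.4915, -0.0416, 0.0215]
eef_rot: [0.998, -0.062, -0.004, -0.0]
contact_force: [-1.2, 1.4, 1.8]
opening: 0.006
```

Run:
```python
from h import *
st()
```

```text
t 20.3 jig mm [-108.9 -125.5] world [ 0.4915 -0.0416  0.0215] yaw -0.1241 z [-0.009  0.001 -1.   ] Fjig [-1.4   1.28] 1.78 open 0.006
```

Request:
{"api": "move_arm", "payload": {
  "turn": [
    [0, 0, 0],
    [0, 0, 0],
    [0, 0, 0]
  ],
  "dp": [
    [0.04, 0, 0],
    [0.04, 0, 0],
    [0, 0, 0]
  ],
  "jaw": [1, 1, 1]
}}

```text
clock: 20.55
tool_pos: [0.4935, -0.0419, 0.0215]
eef_rot: [0.998, -0.062, -0.004, -0.0]
contact_force: [-2.9, 0.4, 0.8]
opening: 0.004
```

Request:
{"api": "move_arm", "payload": {
  "turn": [
    [0, 0, 0],
    [0, 0, 0],
    [0, 0, 0]
  ],
  "dp": [
    [0.04, 0, 0],
    [0.04, 0, 0],
    [0, 0, 0]
  ],
  "jaw": [1, 1, 1]
}}

```text
clock: 20.8
tool_pos: [0.4941, -0.042, 0.0214]
eef_rot: [0.998, -0.062, -0.006, -0.0]
contact_force: [-5.3, 1.2, 3.2]
opening: 0.005
```

Run:
```python
from h import *
snap('wrist','wrist17.png')
st()
```

```text
t 20.85 jig mm [-106.2 -125.6] world [ 0.4941 -0.042   0.0214] yaw -0.124 z [-0.011  0.001 -1.   ] Fjig [-5.4   0.44] 4.09 open 0.003
```

View pics/wrist17.png

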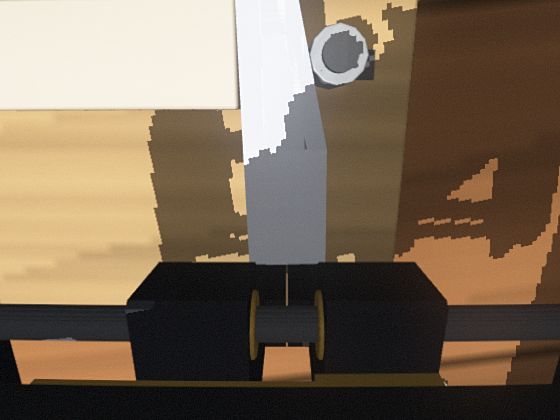

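The flat side is now on the stone and the taper on the post, with 5 N on the tail. I'll continue in 1 mm steps.

Request:
{"api": "move_arm", "payload": {
  "turn": [
    [0, 0, 0],
    [0, 0, 0]
  ],
  "dp": [
    [0.04, 0, 0],
    [0, 0, 0]
  ],
  "jaw": [1, 1]
}}

```text
clock: 21.02
tool_pos: [0.4943, -0.0419, 0.0214]
eef_rot: [0.998, -0.062, -0.006, -0.0]
contact_force: [-5.7, 1.4, 4.0]
opening: 0.004
```

Request:
{"api": "move_arm", "payload": {
  "turn": [
    [0, 0, 0],
    [0, 0, 0]
  ],
  "dp": [
    [0.04, 0, 0],
    [0, 0, 0]
  ],
  "jaw": [1, 1]
}}

```text
clock: 21.18
tool_pos: [0.4947, -0.0419, 0.0213]
eef_rot: [0.998, -0.062, -0.007, -0.0]
contact_force: [-6.4, 1.7, 5.1]
opening: 0.008
```

Request:
{"api": "move_arm", "payload": {
  "turn": [
    [0, 0, 0],
    [0, 0, 0]
  ],
  "dp": [
    [0.04, 0, 0],
    [0, 0, 0]
  ],
  "jaw": [1, 1]
}}

```text
clock: 21.35
tool_pos: [0.4953, -0.0418, 0.0213]
eef_rot: [0.998, -0.062, -0.007, -0.0]
contact_force: [-8.1, 1.7, 5.1]
opening: 0.003
```

Run:
```python
from h import *
st()
```

```text
t 21.35 jig mm [-105.  -125.3] world [ 0.4953 -0.0418  0.0213] yaw -0.1234 z [-0.015  0.002 -1.   ] Fjig [-8.27  0.64] 5.08 open 0.003
```

Request:
{"api": "move_arm", "payload": {
  "turn": [
    [0, 0, 0],
    [0, 0, 0]
  ],
  "dp": [
    [0.05, 0, 0],
    [0, 0, 0]
  ],
  "jaw": [1, 1]
}}

```text
clock: 21.52
tool_pos: [0.4955, -0.0418, 0.0213]
eef_rot: [0.998, -0.062, -0.008, -0.0]
contact_force: [-9.0, 3.9, 5.8]
opening: 0.007
```

Request:
{"api": "move_arm", "payload": {
  "turn": [
    [0, 0, 0],
    [0, 0, 0]
  ],
  "dp": [
    [0.05, 0, 0],
    [0, 0, 0]
  ],
  "jaw": [1, 1]
}}

```text
clock: 21.68
tool_pos: [0.4957, -0.0418, 0.0212]
eef_rot: [0.998, -0.061, -0.009, -0.0]
contact_force: [-10.5, 4.3, 7.8]
opening: 0.004
```

Request:
{"api": "move_arm", "payload": {
  "turn": [
    [0, 0, 0],
    [0, 0, 0]
  ],
  "dp": [
    [0.05, 0, 0],
    [0, 0, 0]
  ],
  "jaw": [1, 1]
}}

```text
clock: 21.85
tool_pos: [0.496, -0.0417, 0.0211]
eef_rot: [0.998, -0.061, -0.01, -0.001]
contact_force: [-12.6, 3.5, 8.5]
opening: 0.005
```

Run:
```python
from h import *
st()
```

```text
t 21.85 jig mm [-104.4 -125.1] world [ 0.496  -0.0417  0.0211] yaw -0.1227 z [-0.021  0.002 -1.   ] Fjig [-12.96   1.86] 8.47 open 0.005
```

Request:
{"api": "move_arm", "payload": {
  "turn": [
    [0, 0, 0],
    [0, 0, 0]
  ],
  "dp": [
    [0.06, 0, 0],
    [0, 0, 0]
  ],
  "jaw": [1, 1]
}}

```text
clock: 22.02
tool_pos: [0.4963, -0.0416, 0.0211]
eef_rot: [0.998, -0.061, -0.012, -0.001]
contact_force: [-13.6, 4.9, 9.8]
opening: 0.004
```

Request:
{"api": "move_arm", "payload": {
  "turn": [
    [0, 0, 0],
    [0, 0, 0]
  ],
  "dp": [
    [0.06, 0, 0],
    [0, 0, 0]
  ],
  "jaw": [1, 1]
}}

```text
clock: 22.18
tool_pos: [0.4965, -0.0416, 0.021]
eef_rot: [0.998, -0.061, -0.013, -0.001]
contact_force: [-15.5, 5.4, 11.3]
opening: 0.004
```

Run:
```python
from h import *
snap('wrist','wrist18.png')
st()
```

```text
t 22.23 jig mm [-103.9 -124.9] world [ 0.4965 -0.0416  0.021 ] yaw -0.1222 z [-0.025  0.003 -1.   ] Fjig [-14.41   1.69] 9.49 open 0.006
```

View pics/wrist18.png

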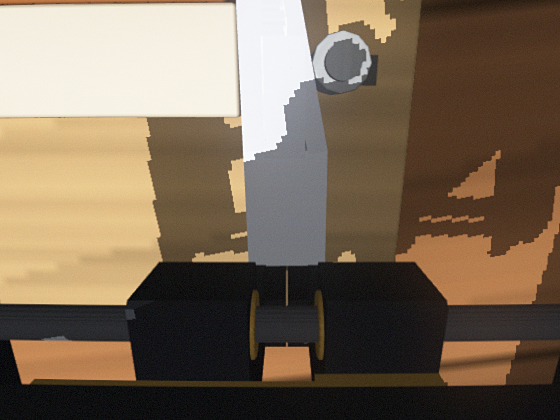

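Request:
{"api": "move_arm", "payload": {
  "turn": [
    [0, 0, 0],
    [0, 0, 0]
  ],
  "dp": [
    [0.06, 0, 0],
    [0, 0, 0]
  ],
  "jaw": [1, 1]
}}

```text
clock: 22.4
tool_pos: [0.4967, -0.0416, 0.0209]
eef_rot: [0.998, -0.061, -0.014, -0.001]
contact_force: [-17.5, 5.7, 11.2]
opening: 0.006
```

Request:
{"api": "move_arm", "payload": {
  "turn": [
    [0, 0, 0],
    [0, 0, 0]
  ],
  "dp": [
    [0.06, 0, 0],
    [0, 0, 0]
  ],
  "jaw": [1, 1]
}}

```text
clock: 22.57
tool_pos: [0.4969, -0.0416, 0.0209]
eef_rot: [0.998, -0.061, -0.015, -0.001]
contact_force: [-18.1, 5.7, 13.1]
opening: 0.005
```

Run:
```python
from h import *
st()
```

```text
t 22.57 jig mm [-103.5 -124.8] world [ 0.4969 -0.0416  0.0209] yaw -0.122 z [-0.031  0.004 -1.   ] Fjig [-18.7    3.45] 13.09 open 0.005
```

Request:
{"api": "move_arm", "payload": {
  "turn": [
    [0, 0, 0],
    [0, 0, 0],
    [0, 0, 0],
    [0, 0, 0]
  ],
  "dp": [
    [0.05, 0, 0],
    [0, 0, 0],
    [0, 0, 0],
    [0, 0, 0]
  ],
  "jaw": [1, 1, 1, 1]
}}

```text
clock: 22.9
tool_pos: [0.497, -0.0416, 0.0209]
eef_rot: [0.998, -0.061, -0.016, -0.001]
contact_force: [-20.3, 6.7, 14.7]
opening: -0.0
```

Run:
```python
from h import *
st()
f=snap('scene','scene1.png')
cv2.imwrite('pics/c6.png',cv2.resize(f[180:320,220:360],None,fx=4,fy=4,interpolation=cv2.INTER_CUBIC))
```

```text
t 22.9 jig mm [-103.4 -124.8] world [ 0.497  -0.0416  0.0209] yaw -0.1219 z [-0.033  0.004 -0.999] Fjig [-20.96   4.15] 14.69 open -0.0
```

View pics/c6.png

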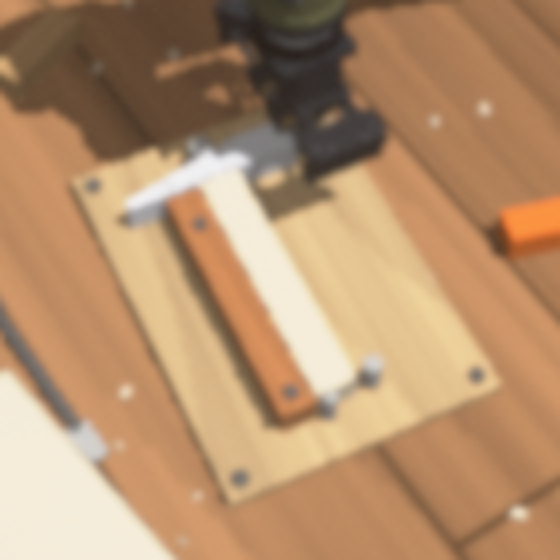

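21 N on the tail: the scene view shows the strip flush at the fence and touching the heel stop, with the wedge through the gap. I'll back straight off, lift and check.

Request:
{"api": "move_arm", "payload": {
  "turn": [
    [0, 0, 0],
    [0, 0, 0],
    [0, 0, 0],
    [0, 0, 0],
    [0, 0, 0],
    [0, 0, 0],
    [0, 0, 0],
    [0, 0, 0],
    [0, 0, 0],
    [0, 0, 0]
  ],
  "dp": [
    [-0.2, 0, 0],
    [-0.3, 0, 0],
    [-0.5, 0, 0],
    [-0.6, 0, 0],
    [0, 0, -0.9],
    [0, 0, -0.9],
    [0, 0, -0.9],
    [0, 0, -0.9],
    [0, 0, -0.9],
    [0, 0, -0.9]
  ],
  "jaw": [1, 1, 1, 1, 1, 1, 1, 1, 1, 1]
}}

```text
clock: 23.78
tool_pos: [0.473, -0.0396, 0.1583]
eef_rot: [0.998, -0.063, -0.002, 0.0]
contact_force: [0.7, -0.8, -0.1]
opening: 0.007
```

Run:
```python
from h import *
st()
f=snap('wrist','wrist19.png')
```

```text
t 23.78 jig mm [-127.5 -125.9] world [ 0.473  -0.0396  0.1583] yaw -0.1252 z [-0.004 -0.    -1.   ] Fjig [ 0.78 -0.71] -0.09 open 0.007
```

View pics/wrist19.png

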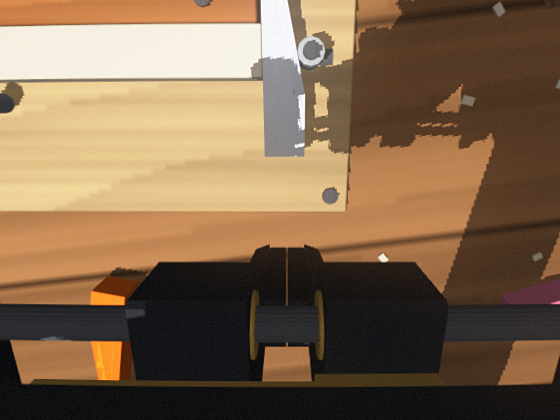

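Request:
{"api": "move_arm", "payload": {
  "turn": [
    [0, 0, 0],
    [0, 0, 0],
    [0, 0, 0],
    [0, 0, 0],
    [0, 0, 0],
    [0, 0, 0],
    [0, 0, 0],
    [0, 0, 0],
    [0, 0, 0],
    [0, 0, 0]
  ],
  "dp": [
    [0, 0.8, -0.4],
    [0, 0.9, 0],
    [0, 0.9, 0],
    [0, 0.9, 0],
    [0, 0.9, 0],
    [0, 0.9, 0],
    [0, 0.9, 0],
    [0, 0.9, 0],
    [0, 0.5, 0],
    [0, 0, 0]
  ],
  "jaw": [1, 1, 1, 1, 1, 1, 1, 1, 1, 1]
}}

```text
clock: 24.67
tool_pos: [0.448, -0.2325, 0.1671]
eef_rot: [0.998, -0.065, -0.002, 0.002]
contact_force: [0.4, -0.9, -0.1]
opening: 0.004
```

Run:
```python
from h import *
f=snap('top','top3.png')
st()
cv2.imwrite('pics/c7.png',cv2.resize(f[140:265,160:320],None,fx=5,fy=4.8,interpolation=cv2.INTER_CUBIC)[:600])
```

```text
t 24.72 jig mm [-128.4 -317.7] world [ 0.4481 -0.2299  0.167 ] yaw -0.1282 z [-0.006 -0.002 -1.   ] Fjig [-0.02  1.07] -0.47 open 0.005
```

View pics/c7.png

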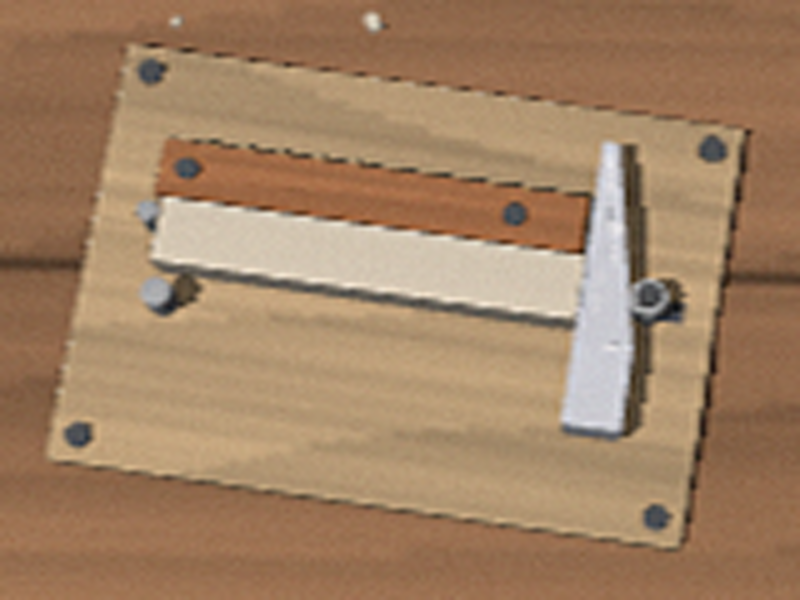

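View pics/top3.png

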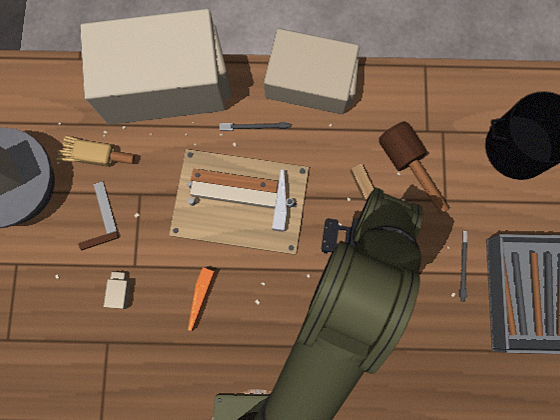

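Run:
```python
from h import *
u=lambda p:np.c_[(np.array(p)[:,0]+.5)/5-.5+160,(np.array(p)[:,1]+.5)/4.8-.5+140]
g=lambda p:jig(px2pt('top3.png',u(p),.042)).round(1).tolist()
print('strip heel',g([(162,197),(151,260)]),'toe',g([(586,253),(577,316)]))
print('nose',g([(604,143),(622,143)]),'tail end',g([(562,426),(625,432)]),'post',g([(650,296)]),'stop,keeper',g([(147,211),(156,288)]))
print('w19',jig(px2pt('wrist19.png',[(265,156),(305,156),(262,22),(264,77)],.042)).round(1).tolist())
```

```text
strip heel [[-1.3, 111.3], [-36.1, 110.7]] toe [[-0.0, -107.8], [-34.5, -108.3]]
nose [[61.1, -108.0], [62.5, -117.1]] tail end [[-93.8, -109.6], [-92.3, -141.4]] post [[-18.4, -143.3]] stop,keeper [[-10.0, 117.5], [-50.7, 105.5]]
w19 [[-92.5, -111.0], [-92.5, -141.3], [-0.0, -110.4], [-36.0, -111.2]]
```

Heel at y≈110–111 against the stop, both ends flush, nose at x≈+62 and y≈-112.5, tail centre at x≈-70: everything is within the limits. Handing in.

Run:
```python
from h import *
print(r.finish_job()); st()
```

```text
the job is handed in; nothing more can be done
None
the job is handed in; nothing more can be done
```

The strip is flush against the fence, the wedge is tight in the gap, and the job is handed in at about 25 s of the 72 s. The hand-in gave no verdict.

- **Strip:** I pushed near the toe until it met the fence. The heel was still about 6 mm off, so I pressed again on the heel half (about 8 N) until it was flush along its whole length.
- **Wedge:** I set it flat in the gap, nose away from the robot and flat side to the stone. After letting go, I pushed its tail with shut fingers until the push rose to about 21 N, then backed off.

**Last checks (camera, good to about 2 mm, jig axes):**

| Item | Measured |
|---|---|
| Strip, fence-side corners | x ≈ -1.3 mm (heel) and 0 mm (toe) |
| Strip heel | y ≈ 110–111 mm, at the heel stop |
| Wedge nose | x ≈ +62 mm, y ≈ -112.5 mm |
| Wedge tail centre | x ≈ -70 mm |

- **Other tools:** all look unmoved except the packer and mallet, which the arm partly hid in the last top view. The robot touched nothing at the end.
- **Not measured:** the wedge's force on the stone after I let go. I took its tightness from the push on the tail and from the wedge staying put.
- **Disagreement:** the camera views differed by 1–2 mm on the toe and post positions. An early fence-edge reading was about 1° off my jig frame, but the pins matched it.

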